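# Clip on the flow sensor and set the metering valve two turns open

### The job

Squeeze the sprung sensor clip off its rest and let it grip the top edge of the steel tab in front of the valve, upright and well down over the edge. Then turn the valve wheel clockwise by its crank handle until it is fully closed against its stop, back it off (anticlockwise) exactly two full turns, and finish while still holding the crank handle between the fingers with the wheel at rest. Leave the loose spanner, nut, marker and collet nearby where they are.

Things in the scene. Friction and masses are not known exactly. Their poses are not given: they have to be found in the camera images.
- sensor_clip: Loose sprung steel clip, 65 g, 65 mm tall, clamped upright on the rest's fin at the start. Origin: at the bottom, midway between the jaw tips; z up to the tails, x along the clamped edge, y across. Two jaws, 26 mm wide in x, hang 28 mm below a spindle at z = 28 mm, so a 6 mm plate enters at most 24 mm. A grey sensor pod spans x 17 to 35, y -10 to 10, z 24 to 45 mm.
- clip_tails (a point): Where to squeeze: midway between the clip's two flat tails, 51 mm above its origin, same axes. Tails are 26 mm wide in x, tops 14 mm above this point; over their outsides in y they measure 26 mm at the root, 43 mm at the top.
- lever_l (a joint): How far the clip is squeezed, rad: 0 jaws shut on a 6 mm plate (force about 6 N), 0.25 fully open at a stop. Both levers turn alike. Fully open takes about 10 N on each tail (grip with 20 to 30 N): tails then parallel, 23 mm over their outsides, jaw tips 20 mm apart. Let go, the spring shuts the jaws and spreads the tails to 43 mm.
- rest_edge (a point): Centre of the top edge of the upright steel fin of the fixed clip rest, a small stand (base 75 x 55 mm), 70 mm above the bench. The fin is 50 mm long in x and 6 mm thick in y. The clip starts 14 mm down over it, its x along the fin.
- tab_edge (a point): Centre of the top edge of the upright steel tab on the valve's foot, 90 mm above the bench, 145 mm from the wheel axis on the robot's side. The tab is 50 mm long in the point's x (which points to the wheel axis), 6 mm thick in y; free plate reaches 60 mm below the edge. The clip goes here, its x along the tab either way round, jaw tips 10 to 20 mm below the edge.
- valve_unit: The valve: fixed steel foot 130 mm wide, grey cast body, a brass pipe stub on each side. Position and heading vary. Origin under the wheel axis at bench level, z up; the tab stands at x = -145 mm.
- wheel_hub (a point): Centre of the hand wheel, on its vertical axis, 105 mm above the bench. The wheel is a dark three-spoke ring of 55 mm radius (12 mm thick bar).
- valve_wheel (a joint): Wheel angle, rad: 0 closed against its hard stop, growing as it opens (anticlockwise from above). 12.57 is two turns open, with no stop there (it turns on to 20). Starts between 1.3 and 4. The crank handle lies at this angle from the valve_unit's x axis, about z. Turning takes 2 to 3 N at the handle; the wheel stays where it is left.
- crank_handle: Upright round black handle on the wheel's rim, 55 mm from the axis: 24 mm diameter, 48 mm tall, 117 to 165 mm above the bench. It spins freely on its pin, so it can be gripped from above and led round a circle without turning the wrist. Origin at the centre of its underside; its own yaw means nothing.
- handle_mid (a point): Point on the crank handle's axis 26 mm above its underside (143 mm above the bench): where to grip it.
- spanner: Loose steel ring and open spanner, 186 mm long, 8 mm high, lying at the front of the bench; a bystander. Origin at the middle of its underside.
- nut: Loose hex nut, 22 x 26 x 12 mm, at the front of the bench; a bystander. Origin at the middle of its underside.
- marker: Loose paint marker, 128 mm long, 14 mm thick, at the front of the bench; a bystander. Origin at the middle of its underside.
- collet: Loose steel collet, 29 mm diameter, 32 mm tall, standing left of the valve; a bystander. Origin at the middle of its underside.

How it is judged:
By the outcome, as a careful person would: the job done as asked, in the order asked, and still so for the second after the job is handed in, while the arm keeps its last pose, push and grip.
It also fails if it takes over 72 s, if anything falls off the work surface, if the arm or the gripper's body presses on something with over 40 N, if the wrist force passes 120 N, or if a joint passes its speed limit or range.

### The arm

A 6-joint arm with a two-finger parallel gripper is mounted at the origin on a cart in front of the work surface, level with it; the furniture and walls round the work are solid. World frame = base frame: x ahead of the robot, y to its left, z up, the work surface at z = 0. Lengths are in m, angles in degrees, forces in N, time in s.
With the tool pointing down it reaches from about 0.3 to 0.75 m from the base axis. Payload 8.5 kg.
Tool frame: the origin (TCP) lies midway between the tips of the shut fingers; the grasp point (between the pads) lies 19 mm behind it (env.tcp_to_grasp is the z of the grasp point in the tool frame, in m); z points along the fingers, y is the line along which they close (so a half turn about z gives the same grasp; the last joint's range is limited). The gripper opens to 85 mm and grips with 20 to 120 N. Pads are 22 mm wide; open, the fingers measure 114 mm over their backs; the gripper's body (76 mm by 85 mm) begins 54 mm behind the grasp point. The pads swing forward as they close: fully open they stand 13 mm farther back than shut.
Start: joints at [-81.664, 21.807, 74.336, -0, 83.858, -12.336], TCP at [0.194, -0.515, 0.231] pointing down, gripper open.
Joint ranges: [-178.18, 178.18], [-50.72, 133.34], [12.68, 142.11], [-81.47, 261.47], [9.98, 163.14], [-165.26, 165.26]. Speed limits (degrees/s): [136.94, 136.94, 180, 180, 180, 180].

### API

Orientations are given as a 3x3 rotation matrix whose columns are the frame's x, y, z axes.
In Python, from rig import env, imaging, job, models gives the robot as it stands. The module is installed in compiled form; this text tells all that it offers.
- The arm moves only by the tool jog_arm, never from a script. Its argument "plan" is text: rows parted by semicolons, each of 7 numbers parted by spaces: the turn, a rotation vector about the tool's x, y, z in degrees, then the shift along the tool's x, y, z in cm, then the closure in counts, from 0 (fully open) to 255 (shut). In form: rx ry rz x y z claw; .... A call has 1 to 10 rows; each row shifts and turns the commanded pose from where the row before left it, along the tool's axes as they then stand; what a row does not reach is not made up. A row lasts 1/12 s, in which the tool goes at most 41.7 mm and 7.16 degrees, less where a joint would pass 70% of its speed; a pose out of reach is approached as far as the arm can. A call with a gripper value outside its range is refused whole. The fingers move at their own pace and stop on an object; "grip_force" is the grip in N (left out, the last holds). Time passes only in rows, so rows that do not move let the fingers close. It gives the time, the measured TCP pose, the force, the opening and the grip force at its end, in the units of the state.
- env.observe(): the state, without advancing time (a new reading comes with each control period).
- imaging.get_image(name): name is "scene" or "top"; returns a dict with "pixels" (400x640x3 uint8, red, green, blue), "depth" (400x640 float32, m along the optical axis (not along the pixel's ray), 0 where there is no reading), "fov_y" (degrees; the focal length in pixels is half the picture's height over the tangent of half this angle, whatever the lens; pixels are square), "cx", "cy" (the principal point, pixels), "distortion" ([k1, k2, p1, p2, k3] as OpenCV has them; the pictures are not rectified), "world_from_camera" (4x4, takes a point from camera to world coordinates). Camera axes: x right, y down, z forward; pixel columns grow to the right and rows downward; lengths in m; the calibration is good to about 2 mm. A picture is of the moment at which its call begins.
- job.close_job(): hands the job in; it is judged then, once.
Trained networks look in the newest picture that a camera, given by its name, has taken for a name from the list of things; names that differ only in an ending like _2 or _b are one class to them, and where a whole thing is asked for, a point or a joint stands for the part that bears it (a point fixed in the world has none). Each returns a list of dicts, best first, with "confidence" (0 to 1); they miss things now and then, are a little off and sometimes report something else, mostly with a low value. They report only what shows in the picture. A call takes as long as a camera call.
- models.outline_of(camera, query): "region" (400x640 bool, what is visible of it) and "bbox" ([centre column, centre row, width, height] in pixels, round what is visible of it).
- models.tip_of(camera, query): "at" ([column, row] in pixels: a listed point, or the origin of a listed thing).
The state is a dict: "time_s": time; "q": joint angles; "qvel": joint speeds; "joint_efforts": joint torques, N m; "position": TCP position; "tool_rot": TCP orientation; "ft_force": force on the tool from outside, world axes, zero at the start; "wrist_torque": the same for the moment, N m; "grip_width": finger opening in m; "gripper_force": force on a finger pad.
Only numpy, scipy, OpenCV 4.12 (cv2) and the standard library are available. Lean on these libraries where they do the work, as an engineer would, in place of code of your own. Each camera call takes 0.05 s, during which the arm holds its last target. There are 200 camera calls.

## Working session

There is one attempt and no reset: what is moved stays moved. The work goes in short steps, Python scripts to look and compute and a tool call to move; the robot and the scene stay as the last step left them, time stands still between calls to the robot, and variables do not carry over. Pictures are saved under pics/ and viewed, at most 10 in all, crops included, and the job is handed in when it is done.

Besides the shell and the picture viewer there is one more tool, called after ">>>" as name(argument=value, ...) on one line, values as JSON. jog_arm: Moves the arm, as the interface text tells. Its arguments: {"type":"object","properties":{"plan":{"type":"string"},"grip_force":{"type":"number"}},"required":["plan"]}

```bash
mkdir -p pics; ls
cat > h.py <<'E'
import numpy as np, cv2
from rig import env, imaging, job, models
def cam(n):
    im=imaging.get_image(n); h,w=im['pixels'].shape[:2]
    f=h/2/np.tan(np.radians(im['fov_y'])/2)
    im['K']=np.array([[f,0,im['cx']],[0,f,im['cy']],[0,0,1.]]);im['D']=np.array(im['distortion'],float);return im
def ray(im,p):
    u=cv2.undistortPoints(np.array([[p]],float),im['K'],im['D'])[0,0]
    T=np.array(im['world_from_camera']);return T[:3,3],T[:3,:3]@np.array([u[0],u[1],1.])
def at_z(im,p,z):
    o,d=ray(im,p);return o+d*(z-o[2])/d[2]
def cloud(im,mask):
    r,c=np.nonzero(mask&(im['depth']>0));u=cv2.undistortPoints(np.stack([c,r],1)[:,None].astype(float),im['K'],im['D'])[:,0]
    d=im['depth'][r,c][:,None];T=np.array(im['world_from_camera'])
    return (np.c_[u,np.ones(len(u))]*d)@T[:3,:3].T+T[:3,3]
def save(im,n):cv2.imwrite('pics/'+n,im['pixels'][...,::-1])
E
python3 - <<'E'
from h import *
Z=dict(clip_tails=.107,sensor_clip=.056,rest_edge=.07,tab_edge=.09,wheel_hub=.105,handle_mid=.143,crank_handle=.117,valve_unit=0,collet=0,spanner=0,nut=0,marker=0)
a=[]
for n in('scene','top'):
    im=cam(n);save(im,n+'0.png');a.append(im['pixels'])
    for q,z in Z.items():
        for r in models.tip_of(n,q)[:1]: print(n,q,np.round(r['at'],1),round(r['confidence'],2),at_z(im,r['at'],z).round(4))
cv2.imwrite('pics/both0.png',cv2.resize(np.vstack(a)[...,::-1],(480,600)))
s=env.observe();print(s['tool_rot'],env.tcp_to_grasp,s['grip_width'])
E
```

```text
pics
scene clip_tails [273.6 232.2] 0.72 [0.52   0.3249 0.107 ]
scene sensor_clip [271.8 258.6] 0.87 [0.5161 0.3342 0.056 ]
scene rest_edge [279.5 252.8] 0.74 [0.5054 0.3247 0.07  ]
scene tab_edge [377.2 213.7] 0.6 [0.4524 0.1192 0.09  ]
scene handle_mid [330.7 179.2] 0.76 [0.5457 0.1565 0.143 ]
scene crank_handle [327.9 192.5] 0.75 [0.5437 0.1651 0.117 ]
scene valve_unit [314.7 226.1] 0.55 [0.6006 0.1438 0.    ]
scene collet [234.8 257. ] 0.49 [0.628  0.3396 0.    ]
scene spanner [400.  267.5] 0.72 [0.3821 0.1231 0.    ]
scene nut [349.7 299.3] 0.59 [0.3883 0.2625 0.    ]
scene marker [306.1 340.3] 0.62 [0.3718 0.3844 0.    ]
top clip_tails [266.6 222.2] 0.65 [0.5098 0.3284 0.107 ]
top sensor_clip [269.3 229.3] 0.85 [0.5003 0.3286 0.056 ]
top rest_edge [267.1 224.6] 0.95 [0.5085 0.3313 0.07  ]
top tab_edge [385.8 248.8] 0.61 [0.4541 0.1056 0.09  ]
top wheel_hub [362.1 175.3] 0.75 [0.5938 0.1457 0.105 ]
top handle_mid [357.5 197.6] 0.73 [0.5459 0.1601 0.143 ]
top crank_handle [357.5 199. ] 0.62 [0.547  0.1576 0.117 ]
top valve_unit [354.1 185.8] 0.83 [0.5919 0.1516 0.    ]
top collet [263.6 174.1] 0.6 [0.6235 0.3442 0.    ]
top spanner [373.4 289.8] 0.89 [0.3729 0.121  0.    ]
top nut [300.1 283.5] 0.5 [0.3901 0.2722 0.    ]
top marker [247.7 294.9] 0.74 [0.3699 0.3814 0.    ]
[[ 9.35590770e-01  3.53086265e-01  1.47653599e-05]
 [ 3.53086266e-01 -9.35590769e-01 -3.45637742e-05]
 [ 1.61034046e-06  3.75509939e-05 -9.99999999e-01]] -0.0187 0.08530728530633876
```

```bash
echo
```

```text
(no output)
```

View pics/both0.png

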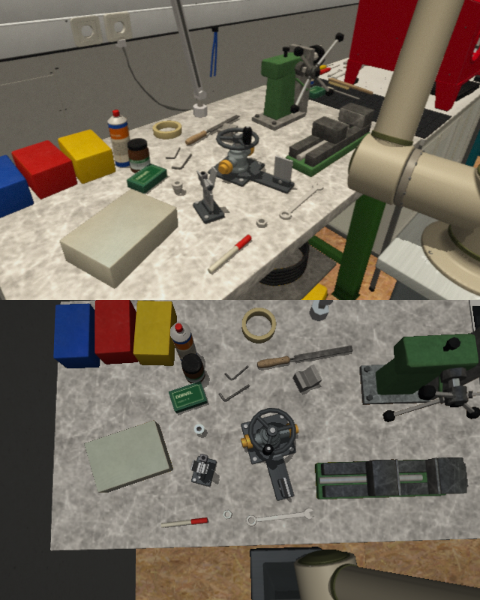

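Run:
```python
from h import *
im=cam('top');p=im['pixels']
c=[cv2.resize(p[y:y+100,x:x+130],None,fx=6,fy=6,interpolation=cv2.INTER_CUBIC)[:300*2] for x,y in((215,165),(310,150))]
c=[cv2.resize(k,(400,300)) for k in c]
im2=cam('scene');p=im2['pixels'];c2=[cv2.resize(p[y:y+105,x:x+140],(400,300),interpolation=cv2.INTER_CUBIC) for x,y in((205,180),(280,140))]
cv2.imwrite('pics/crop0.png',np.vstack([np.hstack(c),np.hstack(c2)])[...,::-1])
def pca(P,lbl):
    m=P[:,:2].mean(0);u,s,v=np.linalg.svd(P[:,:2]-m,full_matrices=False);print(lbl,len(P),m.round(4),'ang',np.degrees(np.arctan2(v[0,1],v[0,0])).round(1),'sd',(s/len(P)**.5).round(4))
P=cloud(im,np.ones((400,640),bool))
def near(c,r,z0,z1):
    return P[(np.hypot(P[:,0]-c[0],P[:,1]-c[1])<r)&(P[:,2]>z0)&(P[:,2]<z1)]
pca(near((.454,.112),.06,.08,.1),'tab');pca(near((.508,.33),.05,.11,.14),'tails top');pca(near((.508,.33),.06,.06,.074),'fin')
pca(near((.508,.33),.05,.08,.105),'pod?');pca(near((.546,.158),.03,.155,.175),'handle top')
# tab outline etc
for q in('sensor_clip','valve_wheel'):
    for n,i in(('top',im),('scene',im2)):
        for r in models.outline_of(n,q)[:1]: print(n,q,np.round(r['bbox'],1),r['confidence'])
W=near((.593,.147),.075,.098,.116);pca(W,'wheel')
k=W[np.abs(np.hypot(*(W[:,:2]-[.593,.147]).T)-.055)<.02];A=np.c_[2*k[:,:2],np.ones(len(k))];s=np.linalg.lstsq(A,(k[:,:2]**2).sum(1),rcond=None)[0];print('ring fit',s[:2],np.sqrt(s[2]+s[0]**2+s[1]**2))
```

```text
tab 104 [0.4531 0.1121] ang -166.7 sd [0.0142 0.0019]
tails top 103 [0.5095 0.3304] ang 73.0 sd [0.0177 0.0074]
fin 15 [0.4886 0.3331] ang 160.4 sd [0.0103 0.0019]
pod? 331 [0.5155 0.3265] ang 160.6 sd [0.0151 0.0068]
handle top 145 [0.5415 0.1622] ang 57.4 sd [0.006  0.0059]
top sensor_clip [268.2 218.9  26.3  23.6] 0.96
scene sensor_clip [274.7 241.7  29.4  35.2] 0.9
top valve_wheel [361.6 174.9  60.7  61.5] 0.9
scene valve_wheel [318.1 185.4  57.1  32. ] 0.87
wheel 1408 [0.5977 0.144 ] ang -105.7 sd [0.0359 0.0329]
ring fit [0.59355028 0.14558261] 0.053663417585622895
```

View pics/crop0.png

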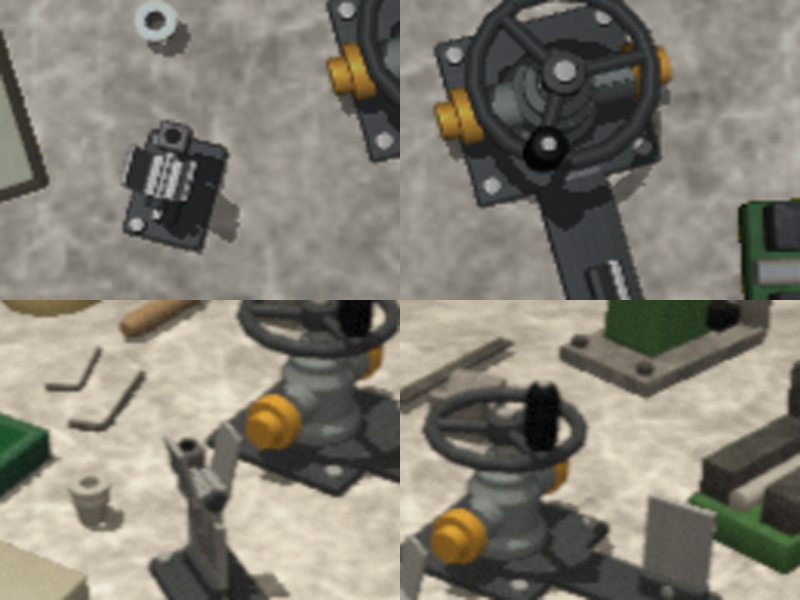

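The rest stands left of the valve, with the clip's pod on the far side at about yaw −18°. The tab is at about (0.453, 0.112), yaw 13.4°. The handle sits at about 149° (2.6 rad) in the valve's axes. I'm moving to above the clip.

>>> jog_arm(plan="0 0 0 2.7 -3 -0.7 0;0 0 0 2.7 -3 -0.7 0;0 0 0 2.7 -3 -0.7 0;0 0 0 2.7 -3 -0.7 0;0 0 0 2.7 -3 -0.7 0;0 0 0 2.7 -3 -0.7 0;0 0 0 2.7 -3 -0.7 0;0 0 0 2.7 -3 -0.7 0;0 0 0 2.7 -3 -0.7 0;0 0 0 2.7 -3 -0.7 0", grip_force=25)

```text
time_s: 2.43
position: [0.3409, -0.1367, 0.3019]
tool_rot: [[0.936, 0.352, 0.001], [0.352, -0.936, -0.001], [0.0, 0.001, -1.0]]
ft_force: [1.0, -0.6, 0.7]
grip_width: 0.0853
gripper_force: 0.0
```

>>> jog_arm(plan="0 0 0 2.7 -3 0 0;0 0 0 2.7 -3 0 0;0 0 0 2.7 -3 0 0;0 0 0 2.7 -3 0 0;0 0 0 2.7 -3 0 0;0 0 0 2.7 -3 0 0;0 0 0 2.7 -3 0 0;0 0 0 2.7 -3 0 0;0 0 0 2.7 -3 0 0;0 0 0 2.7 -3 0 0")

```text
time_s: 3.27
position: [0.4878, 0.2397, 0.3014]
tool_rot: [[0.935, 0.353, 0.0], [0.353, -0.935, -0.0], [0.0, 0.0, -1.0]]
ft_force: [1.3, -0.5, 0.5]
grip_width: 0.0855
gripper_force: 0.0
```

>>> jog_arm(plan="0 0 6.45 0 0 0 0;0 0 6.45 0 0 0 0;0 0 6.45 0 0 0 0;0 0 6.45 0 0 0 0;0 0 6.45 0 0 0 0;0 0 6.45 0 0 0 0;0 0 0 0 0 0 0;0 0 0 0 0 0 0")

```text
time_s: 3.93
position: [0.4876, 0.2374, 0.3013]
tool_rot: [[0.952, -0.306, 0.0], [-0.306, -0.952, -0.0], [0.0, 0.0, -1.0]]
ft_force: [0.0, 0.8, -0.8]
grip_width: 0.0851
gripper_force: 0.0
```

```bash
cat >> h.py <<'E'
def to(target,yaw):
    s=env.observe();R=np.array(s['tool_rot']);p=np.array(s['position'])
    print('pos',p.round(4),'yaw',np.degrees(np.arctan2(R[1,0],R[0,0])).round(2),'F',np.round(s['ft_force'],1),'w',round(s['grip_width'],4),'t',round(s['time_s'],2))
    y=np.radians(yaw);G=np.array([[np.cos(y),np.sin(y),0],[np.sin(y),-np.cos(y),0],[0,0,-1.]])
    print('rotvec deg',np.degrees(cv2.Rodrigues(R.T@G)[0].ravel()).round(2),'shift cm (cur axes)',(R.T@(np.array(target)-p)*100).round(2),'(goal axes)',(G.T@(np.array(target)-p)*100).round(2))
E
python3 -c "
from h import *
to([.5095,.3304,.17],-18)"
```

```text
pos [0.4876 0.2374 0.3013] yaw -17.84 F [ 0.   0.8 -0.8] w 0.0851 t 3.93
rotvec deg [ 0.   -0.    0.16] shift cm (cur axes) [-0.76 -9.52 13.13] (goal axes) [-0.79 -9.52 13.13]
```

>>> jog_arm(plan="0 0 0 -0.2 -2.4 2 0;0 0 0 -0.2 -2.4 2 0;0 0 0 -0.2 -2.4 2 0;0 0 0 -0.2 -2.3 2 0;0 0 0 0 0 2.5 0;0 0 0 0 0 2.5 0;0 0 0 0 0 0 0;0 0 0 0 0 0 0")

```text
time_s: 4.6
position: [0.5092, 0.3301, 0.171]
tool_rot: [[0.952, -0.307, -0.002], [-0.307, -0.952, -0.001], [-0.002, 0.001, -1.0]]
ft_force: [0.1, -0.9, 0.8]
grip_width: 0.0856
gripper_force: 0.0
```

Run:
```python
from h import *
to([.5095,.3304,.088],-18)
a=[]
for n,x,y in(('top',215,165),('scene',205,150)):
    im=cam(n);a.append(cv2.resize(im['pixels'][y:y+120,x:x+120],(400,400),interpolation=cv2.INTER_CUBIC))
    for q,z in(('clip_tails',.107),('sensor_clip',.056)):
        for r in models.tip_of(n,q)[:1]: print(n,q,round(r['confidence'],2),at_z(im,r['at'],z).round(4))
cv2.imwrite('pics/c1.png',np.hstack(a)[...,::-1])
```

```text
pos [0.5092 0.3301 0.171 ] yaw -17.9 F [ 0.1 -0.9  0.8] w 0.0856 t 4.6
rotvec deg [0.07 0.09 0.1 ] shift cm (cur axes) [ 0.04 -0.05  8.3 ] (goal axes) [ 0.02 -0.04  8.3 ]
top clip_tails 0.58 [0.5061 0.323  0.107 ]
top sensor_clip 0.44 [0.4999 0.3206 0.056 ]
scene clip_tails 0.8 [0.5204 0.3198 0.107 ]
scene sensor_clip 0.88 [0.5065 0.3345 0.056 ]
```

View pics/c1.png

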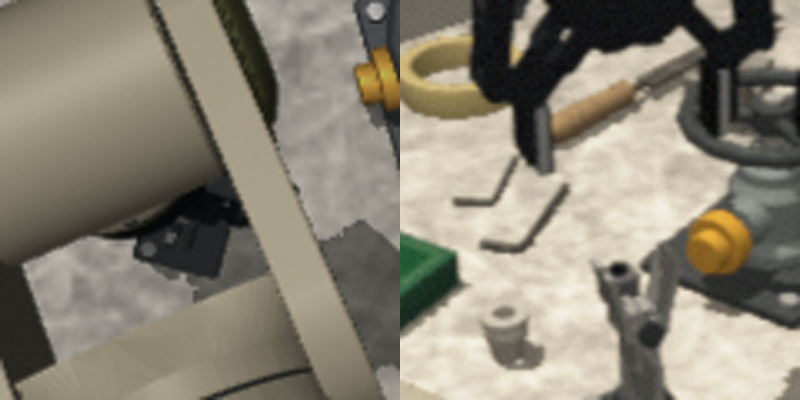

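The fingers straddle the clip from above; in the scene crop they are at about (540,150) and (720,110), with the clip at about (640,280). The arm blocks the top view. Descending and squeezing.

>>> jog_arm(plan="0 0 0 0 0 2.3 0;0 0 0 0 0 2 0;0 0 0 0 0 2 0;0 0 0 0 0 1.5 0;0 0 0 0 0 0.5 0;0 0 0 0 0 0 0")

```text
time_s: 5.4
position: [0.5092, 0.3301, 0.0878]
tool_rot: [[0.951, -0.309, -0.001], [-0.309, -0.951, -0.001], [-0.001, 0.001, -1.0]]
ft_force: [-0.1, -0.0, 0.7]
grip_width: 0.0854
gripper_force: 0.0
```

>>> jog_arm(plan="0 0 0 0 0 0 120;0 0 0 0 0 0 120;0 0 0 0 0 0 255;0 0 0 0 0 0 255;0 0 0 0 0 0 255;0 0 0 0 0 0 255;0 0 0 0 0 0 255;0 0 0 0 0 0 255", grip_force=25)

```text
time_s: 6.07
position: [0.5094, 0.3302, 0.0883]
tool_rot: [[0.951, -0.309, -0.0], [-0.309, -0.951, -0.0], [-0.0, 0.0, -1.0]]
ft_force: [-0.2, -1.2, -0.8]
grip_width: 0.0221
gripper_force: 31.1
```

Run:
```python
from h import *
to([.5095,.3304,.088],-18)
im=cam('scene');save(im,'s2.png')
cv2.imwrite('pics/c2.png',cv2.resize(im['pixels'][150:300,200:350],(600,600),interpolation=cv2.INTER_CUBIC)[...,::-1])
```

```text
pos [0.5094 0.3302 0.0883] yaw -18.03 F [-0.2 -1.2 -0.8] w 0.0221 t 6.07
rotvec deg [ 0.    0.   -0.03] shift cm (cur axes) [ 0.01 -0.02  0.03] (goal axes) [ 0.01 -0.02  0.03]
```

View pics/c2.png

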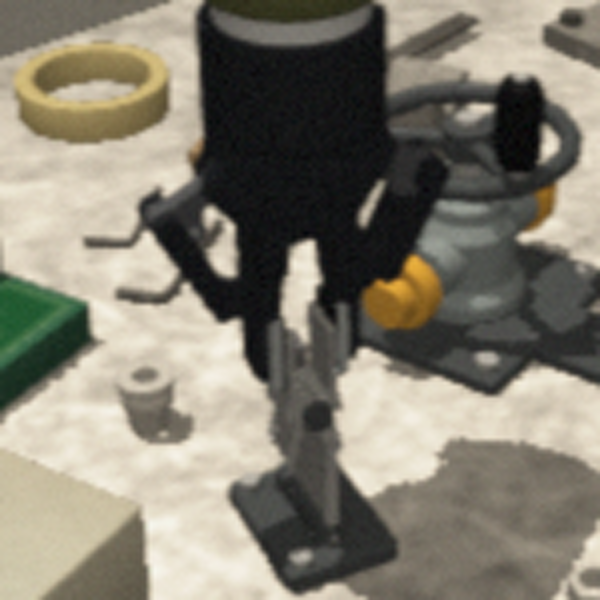

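The clip is squeezed fully open (22 mm) between the pads. Lifting straight up and turning to the tab heading.

>>> jog_arm(plan="0 0 0 0 0 -1 255;0 0 0 0 0 -2 255;0 0 0 0 0 -3 255;0 0 0 0 0 -3 255;0 0 0 0 0 -3 255;0 0 -6.28 0 0 0 255;0 0 -6.28 0 0 0 255;0 0 -6.28 0 0 0 255;0 0 -6.28 0 0 0 255;0 0 -6.28 0 0 0 255")

```text
time_s: 6.95
position: [0.5093, 0.3302, 0.2092]
tool_rot: [[0.972, 0.237, 0.001], [0.237, -0.972, 0.0], [0.001, -0.0, -1.0]]
ft_force: [0.4, 0.0, -1.2]
grip_width: 0.0224
gripper_force: 31.0
```

Run:
```python
from h import *
to([.4531,.1121,.2],13.4)
im=cam('scene')
for q in('clip_tails','sensor_clip'):
    for r in models.tip_of('scene',q)[:1]: print(q,r['confidence'],at_z(im,r['at'],.227 if q=='clip_tails' else .176))
```

```text
pos [0.5093 0.3302 0.2092] yaw 13.68 F [ 0.4  0.  -1.2] w 0.0224 t 6.95
rotvec deg [-0.01 -0.04  0.28] shift cm (cur axes) [-10.62  19.87   0.91] (goal axes) [-10.52  19.92   0.92]
clip_tails 0.85 [0.5165893  0.32785849 0.227     ]
sensor_clip 0.87 [0.5010742  0.34279998 0.176     ]
```

>>> jog_arm(plan="0 0 0.3 -1.75 3.3 0 255;0 0 0 -1.75 3.3 0 255;0 0 0 -1.75 3.3 0 255;0 0 0 -1.75 3.3 0 255;0 0 0 -1.75 3.3 0 255;0 0 0 -1.75 3.4 0 255;0 0 0 0 0 2 255;0 0 0 0 0 2 255;0 0 0 0 0 2 255;0 0 0 0 0 0 255")

```text
time_s: 7.93
position: [0.4507, 0.1123, 0.1459]
tool_rot: [[0.975, 0.222, -0.005], [0.222, -0.975, 0.0], [-0.005, -0.001, -1.0]]
ft_force: [-1.0, 0.1, -1.0]
grip_width: 0.022
gripper_force: 31.0
```

Run:
```python
from h import *
to([.4531,.1121,.1073],13.4)
a=[]
for n,x,y in(('top',325,185),('scene',320,130)):
    im=cam(n);a.append(cv2.resize(im['pixels'][y:y+120,x:x+120],(400,400),interpolation=cv2.INTER_CUBIC))
    for q,z in(('clip_tails',.178),('sensor_clip',.117),('tab_edge',.09)):
        for r in models.tip_of(n,q)[:1]: print(n,q,round(r['confidence'],2),at_z(im,r['at'],z).round(4))
cv2.imwrite('pics/c3.png',np.hstack(a)[...,::-1])
```

```text
pos [0.4507 0.1123 0.1459] yaw 12.84 F [-1.   0.1 -1. ] w 0.022 t 7.93
rotvec deg [-0.07  0.3  -0.56] shift cm (cur axes) [0.25 0.08 3.86] (goal axes) [0.23 0.07 3.86]
top sensor_clip 0.75 [0.6013 0.331  0.117 ]
top tab_edge 0.75 [0.5986 0.144  0.09  ]
scene clip_tails 0.65 [0.4457 0.1301 0.178 ]
scene sensor_clip 0.94 [0.4524 0.1271 0.117 ]
scene tab_edge 0.87 [0.4524 0.1137 0.09  ]
```

View pics/c3.png

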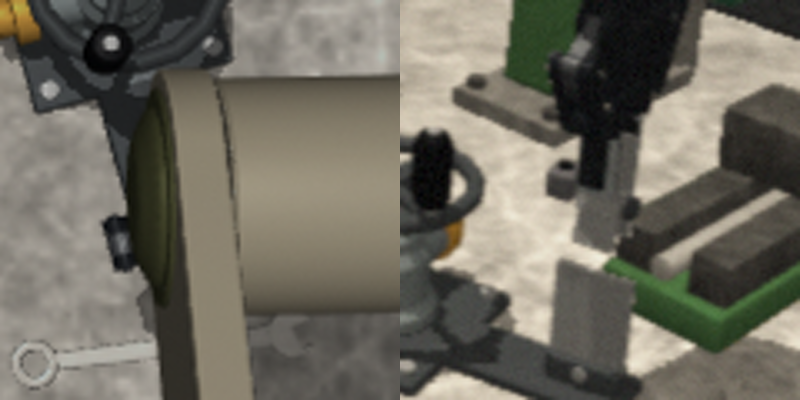

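Run:
```python
from h import *
to([.4531,.1121,.1073],13.4)
im=cam('scene');P=cloud(im,np.ones((400,640),bool))
y=np.radians(13.4);c=np.array([.4531,.1121]);L=np.c_[(P[:,:2]-c)@[np.cos(y),np.sin(y)],(P[:,:2]-c)@[-np.sin(y),np.cos(y)],P[:,2]]*1000
K=L[(abs(L[:,0])<45)&(abs(L[:,1])<25)&(L[:,2]>30)]
for z in range(60,180,6):
    k=K[(K[:,2]>=z)&(K[:,2]<z+6)]
    if len(k)>2: print(z,len(k),'x',np.percentile(k[:,0],[2,98]).round(1),'y',np.percentile(k[:,1],[5,50,95]).round(1))
```

```text
pos [0.4526 0.1127 0.1491] yaw 13.07 F [-0.2  0.   0.3] w 0.0222 t 8.33
rotvec deg [ 0.02 -0.08 -0.33] shift cm (cur axes) [0.03 0.07 4.18] (goal axes) [0.03 0.07 4.18]
60 64 x [-22.2  26.7] y [-1.2  0.3  1.9]
66 59 x [-22.1  25. ] y [-2.4  0.3  1.9]
72 65 x [-21.8  24.8] y [-1.8  0.1  2.6]
78 62 x [-21.9  25.8] y [-1.8  0.5  2.3]
84 63 x [-22.9  25.9] y [-1.3  0.2  2.1]
90 50 x [-20.7  26. ] y [-4.9 -0.7  2.2]
114 46 x [-12.5  12.4] y [-11.7  10.6  12.6]
120 49 x [-12.9  11.8] y [-10.3   8.9  11.2]
126 46 x [-12.2  12.6] y [-4.8  8.1 10.3]
132 37 x [-19.8  32.4] y [-1.6  7.  11.2]
138 104 x [-19.4  33.2] y [-5.5  8.2 12.4]
144 67 x [-18.6  34.4] y [-11.    6.9  10.9]
150 75 x [-12.3  32.9] y [-9.6  6.1 17. ]
156 49 x [-12.   28.9] y [-11.6  15.   22.4]
162 51 x [-12.5   7.1] y [-11.5  15.8  24. ]
168 53 x [-12.6   7.1] y [-11.3  16.6  23.9]
174 67 x [-12.2  11.2] y [-13.4  15.3  23.2]
```

The scene depth shows the clip upright with its tips at z≈0.116, above the tab. The tab's centre sits about 2 mm to the side of the clip. Correcting that and lowering.

>>> jog_arm(plan="0 0 0 0.15 0.2 0 255;0 0 0 0 0 1 255;0 0 0 0 0 1 255;0 0 0 0 0 1 255;0 0 0 0 0 0.8 255;0 0 0 0 0 0.4 255;0 0 0 0 0 0 255;0 0 0 0 0 0 255")

```text
time_s: 9.05
position: [0.4542, 0.1111, 0.1064]
tool_rot: [[0.974, 0.226, -0.0], [0.226, -0.974, 0.0], [-0.0, -0.0, -1.0]]
ft_force: [0.4, 1.0, -1.3]
grip_width: 0.022
gripper_force: 31.1
```

Run:
```python
from h import *
to([.4546,.1101,.1073],13.4)
```

```text
pos [0.4542 0.1111 0.1064] yaw 13.07 F [ 0.4  1.  -1.3] w 0.022 t 9.05
rotvec deg [-0.01  0.01 -0.33] shift cm (cur axes) [ 0.01  0.1  -0.09] (goal axes) [ 0.01  0.1  -0.09]
```

>>> jog_arm(plan="0 0 0 0 0 0 180;0 0 0 0 0 0 170;0 0 0 0 0 0 160;0 0 0 0 0 0 150;0 0 0 0 0 0 140;0 0 0 0 0 0 130;0 0 0 0 0 0 100;0 0 0 0 0 0 60;0 0 0 0 0 0 0;0 0 0 0 0 0 0")

```text
time_s: 9.88
position: [0.4544, 0.1109, 0.1064]
tool_rot: [[0.974, 0.226, 0.0], [0.226, -0.974, -0.0], [0.0, 0.0, -1.0]]
ft_force: [-0.6, -1.1, 0.3]
grip_width: 0.0845
gripper_force: 0.0
```

```bash
cat >> h.py <<'E'
def clipcheck():
    im=cam('scene');P=cloud(im,np.ones((400,640),bool))
    y=np.radians(13.4);c=np.array([.4531,.1121]);L=np.c_[(P[:,:2]-c)@[np.cos(y),np.sin(y)],(P[:,:2]-c)@[-np.sin(y),np.cos(y)],P[:,2]]*1000
    K=L[(abs(L[:,0])<45)&(abs(L[:,1])<25)&(L[:,2]>30)]
    for z in range(60,180,6):
        k=K[(K[:,2]>=z)&(K[:,2]<z+6)]
        if len(k)>2: print(z,len(k),'x',np.percentile(k[:,0],[2,98]).round(1),'y',np.percentile(k[:,1],[5,50,95]).round(1))
    return im
E
python3 - <<'E'
from h import *
to([.4546,.1101,.1073],13.4)
im=clipcheck()
cv2.imwrite('pics/c4.png',cv2.resize(im['pixels'][130:250,310:430],(600,600),interpolation=cv2.INTER_CUBIC)[...,::-1])
E
```

```text
pos [0.4544 0.1109 0.1064] yaw 13.07 F [-0.6 -1.1  0.3] w 0.0845 t 9.88
rotvec deg [ 0.01 -0.02 -0.33] shift cm (cur axes) [ 0.01  0.08 -0.09] (goal axes) [ 0.    0.08 -0.09]
60 57 x [-22.5  26.6] y [-1.8  0.3  3.1]
66 62 x [-22.4  26. ] y [-1.6  0.3  2.4]
72 48 x [-21.9  25.9] y [-2.4  1.7  5.4]
78 63 x [-22.   26.3] y [-1.4  1.9  6.4]
84 64 x [-22.4  26.2] y [-1.9  2.9  5.7]
90 33 x [-21.6  25.2] y [-5.1  2.9  6.9]
96 44 x [-18.4  33.3] y [-3.5  9.6 12.1]
102 62 x [-18.5  33.9] y [-12.3   3.7  11.2]
108 44 x [-17.5  34. ] y [-14.8   4.3  12.8]
114 35 x [-11.4  34.7] y [-15.8   5.8  15. ]
120 60 x [-11.1  14.3] y [-18.7 -15.3  16.6]
126 55 x [-11.3  13.2] y [-19.6 -16.8  17.3]
132 57 x [-11.2  13.5] y [-22.2 -17.9  17.7]
138 15 x [-11.3   8. ] y [-21.5 -19.1  20. ]
```

View pics/c4.png

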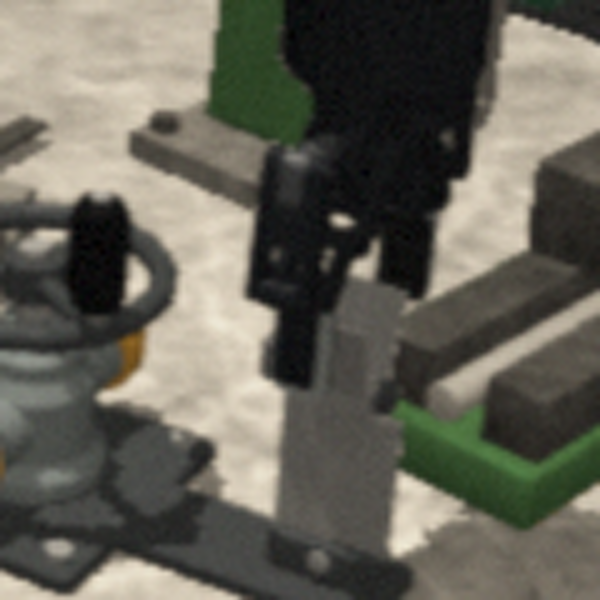

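The clip sits on the tab, tips near z≈0.075 (15 mm down) and tail tops near 0.140; its jaws are at about (350,370) in the crop. Going to the crank handle.

>>> jog_arm(plan="0 0 0 0 0 -1.5 0;0 0 0 0 0 -2.5 0;0 0 0 0 0 -3 0;0 0 0 0 0 -3 0;0 0 0 2.4 -0.75 0 0;0 0 0 2.4 -0.75 0 0;0 0 0 2.4 -0.75 0 0;0 0 0 2.4 -0.75 0 0;0 0 0 0 0 0 0;0 0 0 0 0 0 0")

```text
time_s: 10.77
position: [0.5412, 0.1622, 0.2057]
tool_rot: [[0.974, 0.227, -0.001], [0.227, -0.974, -0.0], [-0.001, 0.0, -1.0]]
ft_force: [-1.0, -0.4, -1.1]
grip_width: 0.0851
gripper_force: 0.0
```

Run:
```python
from h import *
to([.5415,.1622,.124],13.4)
clipcheck()
for n in('scene',):
    im=cam(n);save(im,'s5.png')
    for q,z in(('handle_mid',.143),('crank_handle',.117)):
        for r in models.tip_of(n,q)[:1]: print(n,q,round(r['confidence'],2),at_z(im,r['at'],z).round(4))
P=cloud(im,np.ones((400,640),bool));k=P[(np.hypot(P[:,0]-.5415,P[:,1]-.1622)<.03)&(P[:,2]>.125)&(P[:,2]<.172)]
print(len(k),np.percentile(k,[3,50,97],axis=0).round(4))
o=np.array(im['world_from_camera'])[:3,3];print('cam',o.round(2))
A=np.c_[2*k[:,:2],np.ones(len(k))];s=np.linalg.lstsq(A,(k[:,:2]**2).sum(1),rcond=None)[0];print(s[:2],np.sqrt(s[2]+s[0]**2+s[1]**2))
```

```text
pos [0.5412 0.1622 0.2057] yaw 13.12 F [-1.  -0.4 -1.1] w 0.0851 t 10.77
rotvec deg [ 0.    0.05 -0.28] shift cm (cur axes) [0.04 0.01 8.17] (goal axes) [0.03 0.01 8.17]
60 61 x [-22.   26.2] y [-1.9  0.3  2.1]
66 59 x [-22.4  25.2] y [-1.6  0.2  2. ]
72 49 x [-22.   25.7] y [-1.6  1.   5.4]
78 63 x [-22.4  25.3] y [-1.7  2.7  5.7]
84 59 x [-22.1  26.1] y [-0.7  2.3  6.1]
90 40 x [-21.3  26.5] y [-4.3  1.1  6.8]
96 65 x [-18.5  33.5] y [-1.6  8.9 11.8]
102 83 x [-18.3  34.1] y [-11.2   6.6  11.4]
108 80 x [-16.2  34.1] y [-15.    7.5  12.5]
114 76 x [-10.7  33. ] y [-17.7   1.9  14.3]
120 65 x [-11.1  14.3] y [-18.6 -11.   15.8]
126 72 x [-11.3  13.2] y [-19.7 -15.9  18.1]
132 77 x [-11.1  13.6] y [-21.4 -17.2  18.9]
138 21 x [-8.5 12.8] y [-21.2  16.4  20.2]
scene handle_mid 0.76 [0.5491 0.1609 0.143 ]
scene crank_handle 0.68 [0.5482 0.1615 0.117 ]
262 [[0.5321 0.1547 0.1264]
 [0.5382 0.1677 0.1494]
 [0.5511 0.1726 0.1674]]
cam [-0.01  0.75  0.56]
[0.54246324 0.16264372] 0.00902507182955655
```

>>> jog_arm(plan="0 0 0 0 0 2 0;0 0 0 0 0 2 0;0 0 0 0 0 2 0;0 0 0 0 0 1.6 0;0 0 0 0 0 0.6 0;0 0 0 0 0 0 0")

```text
time_s: 11.47
position: [0.5401, 0.1616, 0.1235]
tool_rot: [[0.974, 0.226, -0.002], [0.226, -0.974, -0.0], [-0.002, -0.0, -1.0]]
ft_force: [-0.4, -0.5, 0.8]
grip_width: 0.0855
gripper_force: 0.0
```

>>> jog_arm(plan="0 0 0 0 0 0 120;0 0 0 0 0 0 150;0 0 0 0 0 0 255;0 0 0 0 0 0 255;0 0 0 0 0 0 255;0 0 0 0 0 0 255;0 0 0 0 0 0 255;0 0 0 0 0 0 255", grip_force=30)

```text
time_s: 12.13
position: [0.5411, 0.1619, 0.1249]
tool_rot: [[0.974, 0.226, 0.001], [0.226, -0.974, -0.0], [0.001, 0.0, -1.0]]
ft_force: [-1.9, 0.4, 6.3]
grip_width: 0.023
gripper_force: 31.2
```

```bash
cat >> h.py <<'E'
H=np.array([.5936,.1456])
def whl():
    s=env.observe();R=np.array(s['tool_rot']);p=np.array(s['position']);d=p[:2]-H
    a=np.degrees(np.arctan2(d[1],d[0]))-13.4
    print('pos',p.round(4),'valve ang',round(a%360,1),'r mm',(np.hypot(*d)*1000).round(1),'F tool',(R.T@np.array(s['ft_force'])).round(1),'w',round(s['grip_width'],4),'t',round(s['time_s'],2));return s,a
def arc(a0,a1,n):
    s=env.observe();R=np.array(s['tool_rot']);p=np.array(s['position'])
    t=np.radians(np.linspace(a0,a1,n+1)+13.4);q=np.c_[H[0]+.055*np.cos(t),H[1]+.055*np.sin(t),np.full(n+1,p[2])]
    q[0]=p;acc=p.copy();o=[]
    for k in q[1:]:
        d=(R.T@(k-acc)*100).round(2);acc=acc+R@d/100;o.append('0 0 0 %g %g %g 255'%tuple(d))
    for i in range(0,n,10):print(';'.join(o[i:i+10]))
E
python3 - <<'E'
from h import *
s,a=whl();arc(a%360,0,10)
E
```

```text
pos [0.5411 0.1619 0.1249] valve ang 149.3 r mm 55.0 F tool [-1.8 -0.8 -6.3] w 0.023 t 12.13
0 0 0 0.87 -1.13 0 255;0 0 0 1.14 -0.87 0 255;0 0 0 1.32 -0.54 0 255;0 0 0 1.42 -0.18 0 255;0 0 0 1.42 0.18 0 255;0 0 0 1.32 0.55 0.01 255;0 0 0 1.13 0.87 -0 255;0 0 0 0.88 1.13 -0 255;0 0 0 0.55 1.32 -0 255;0 0 0 0.19 1.42 -0 255
```

>>> jog_arm(plan="0 0 0 0 0 -0.2 255;0 0 0 0 0 0 255;0 0 0 0.8 -1.1 0 255;0 0 0 1.1 -0.9 0 255;0 0 0 1.3 -0.6 0 255;0 0 0 1.4 -0.2 0 255;0 0 0 1.4 0.2 0 255;0 0 0 0 0 0 255;0 0 0 0 0 0 255")

```text
time_s: 12.88
position: [0.5934, 0.2004, 0.1251]
tool_rot: [[0.974, 0.226, -0.001], [0.226, -0.974, -0.001], [-0.002, 0.0, -1.0]]
ft_force: [2.3, -3.2, -7.9]
grip_width: 0.0233
gripper_force: 32.2
```

Run:
```python
from h import *
s,a=whl();arc(a%360,0,6)
```

```text
pos [0.5934 0.2004 0.1251] valve ang 76.8 r mm 54.8 F tool [1.5 3.7 7.9] w 0.0233 t 12.88
0 0 0 1.16 0.38 -0 255;0 0 0 1.04 0.65 -0 255;0 0 0 0.87 0.87 -0 255;0 0 0 0.66 1.03 -0 255;0 0 0 0.41 1.16 -0 255;0 0 0 0.14 1.22 -0 255
```

>>> jog_arm(plan="0 0 0 1.2 0.4 0.1 255;0 0 0 1 0.65 0 255;0 0 0 0.9 0.9 0 255;0 0 0 0.65 1 0 255;0 0 0 0.4 1.15 0 255;0 0 0 0 0 0 255;0 0 0 0 0 0 255")

```text
time_s: 13.47
position: [0.6432, 0.1691, 0.1251]
tool_rot: [[0.974, 0.225, -0.0], [0.225, -0.974, -0.001], [-0.0, 0.001, -1.0]]
ft_force: [-1.0, -3.3, -5.2]
grip_width: 0.0229
gripper_force: 32.7
```

Run:
```python
from h import *
s,a=whl()
```

```text
pos [0.6432 0.1691 0.1251] valve ang 12.0 r mm 54.9 F tool [-1.8  3.   5.2] w 0.0229 t 13.47
```

>>> jog_arm(plan="0 0 0 0.1 0.6 0 255;0 0 0 0 0.6 0 255;0 0 0 0 0.2 0 255;0 0 0 0 0 0 255;0 0 0 0 0 0 255")

```text
time_s: 13.88
position: [0.6471, 0.1579, 0.1251]
tool_rot: [[0.974, 0.227, -0.0], [0.227, -0.974, 0.002], [0.0, -0.002, -1.0]]
ft_force: [-0.7, 5.6, -5.9]
grip_width: 0.023
gripper_force: 32.5
```

Run:
```python
from h import *
s,a=whl()
```

```text
pos [0.6471 0.1579 0.1251] valve ang 359.5 r mm 54.9 F tool [ 0.6 -5.6  5.9] w 0.023 t 13.88
```

>>> jog_arm(plan="0 0 0 0 0.25 0 255;0 0 0 0 0.25 0 255;0 0 0 0 0 0 255;0 0 0 0 0 0 255")

```text
time_s: 14.22
position: [0.6471, 0.1575, 0.1251]
tool_rot: [[0.973, 0.229, -0.002], [0.229, -0.973, 0.009], [0.0, -0.009, -1.0]]
ft_force: [-3.8, 24.6, -5.0]
grip_width: 0.023
gripper_force: 33.0
```

Run:
```python
from h import *
s,a=whl()
print('from zero:');import h
R=np.array(s['tool_rot'])
arc(a if a<180 else a-360,360,24)
```

```text
pos [0.6471 0.1575 0.1251] valve ang 359.1 r mm 54.8 F tool [  1.9 -24.8   5.2] w 0.023 t 14.22
from zero:
0 0 0 -0.15 -1.43 0.01 255;0 0 0 -0.54 -1.34 0.02 255;0 0 0 -0.86 -1.15 0.01 255;0 0 0 -1.13 -0.88 0 255;0 0 0 -1.33 -0.57 0.01 255;0 0 0 -1.42 -0.2 -0 255;0 0 0 -1.43 0.18 -0 255;0 0 0 -1.34 0.54 -0.01 255;0 0 0 -1.14 0.86 -0.01 255;0 0 0 -0.89 1.14 -0.01 255
0 0 0 -0.56 1.32 -0.01 255;0 0 0 -0.19 1.43 -0.01 255;0 0 0 0.18 1.43 -0.02 255;0 0 0 0.54 1.33 -0.01 255;0 0 0 0.88 1.15 -0.01 255;0 0 0 1.13 0.88 -0.01 255;0 0 0 1.33 0.55 -0 255;0 0 0 1.43 0.19 -0 255;0 0 0 1.43 -0.19 -0 255;0 0 0 1.33 -0.55 0 255
0 0 0 1.14 -0.87 0.01 255;0 0 0 0.87 -1.15 0.01 255;0 0 0 0.55 -1.33 0.02 255;0 0 0 0.19 -1.42 0.01 255
```

The stop is confirmed: 25 N builds up with no further motion, at TCP (0.647, 0.158). I'll unload, then lead the handle anticlockwise.

>>> jog_arm(plan="0 0 0 0 -0.6 0 255;0 0 0 0 0 0 255;0 0 0 0 0 0 255")

```text
time_s: 14.47
position: [0.647, 0.158, 0.1251]
tool_rot: [[0.974, 0.227, -0.0], [0.227, -0.974, 0.0], [-0.0, -0.0, -1.0]]
ft_force: [1.1, 1.3, -6.8]
grip_width: 0.0233
gripper_force: 32.7
```

Run:
```python
from h import *
s,a=whl()
```

```text
pos [0.647  0.158  0.1251] valve ang 359.7 r mm 54.9 F tool [ 1.4 -1.   6.8] w 0.0233 t 14.47
```

>>> jog_arm(plan="0 0 0 -0.27 -1.7 0 255;0 0 0 -0.78 -1.53 0 255;0 0 0 -1.22 -1.22 0 255;0 0 0 -1.53 -0.78 0 255;0 0 0 -1.7 -0.27 0 255;0 0 0 -1.7 0.27 0 255;0 0 0 -1.53 0.78 0 255;0 0 0 -1.22 1.22 0 255;0 0 0 -0.78 1.53 0 255;0 0 0 -0.27 1.7 0 255")

```text
time_s: 15.3
position: [0.5399, 0.1322, 0.1252]
tool_rot: [[0.974, 0.226, 0.002], [0.226, -0.974, 0.001], [0.002, -0.0, -1.0]]
ft_force: [12.1, 6.9, -17.6]
grip_width: 0.0229
gripper_force: 31.9
```

Run:
```python
from h import *
s,a=whl()
```

```text
pos [0.5399 0.1322 0.1252] valve ang 180.6 r mm 55.4 F tool [13.3 -4.  17.6] w 0.0229 t 15.3
```

>>> jog_arm(plan="0 0 0 0.1 0 0.1 255;0 0 0 0 0 0 255")

```text
time_s: 15.47
position: [0.5405, 0.1312, 0.125]
tool_rot: [[0.975, 0.224, -0.001], [0.224, -0.975, -0.002], [-0.002, 0.002, -1.0]]
ft_force: [-6.7, -4.0, 0.2]
grip_width: 0.0228
gripper_force: 33.7
```

Run:
```python
from h import *
s,a=whl()
```

```text
pos [0.5405 0.1312 0.125 ] valve ang 181.8 r mm 55.0 F tool [-7.4  2.4 -0.2] w 0.0228 t 15.47
```

>>> jog_arm(plan="0 0 0 0.27 1.7 0 255;0 0 0 0.78 1.53 0 255;0 0 0 1.22 1.22 0 255;0 0 0 1.53 0.78 0 255;0 0 0 1.7 0.27 0 255;0 0 0 1.7 -0.27 0 255;0 0 0 1.53 -0.78 0 255;0 0 0 1.22 -1.22 0 255;0 0 0 0.78 -1.53 0 255;0 0 0 0.27 -1.7 0 255")

```text
time_s: 16.3
position: [0.6475, 0.1575, 0.1249]
tool_rot: [[0.974, 0.225, -0.003], [0.225, -0.974, -0.002], [-0.004, 0.001, -1.0]]
ft_force: [-16.2, -7.9, 6.0]
grip_width: 0.0231
gripper_force: 34.2
```

Run:
```python
from h import *
s,a=whl()
```

```text
pos [0.6475 0.1575 0.1249] valve ang 359.1 r mm 55.2 F tool [-17.6   4.1  -5.9] w 0.0231 t 16.3
```

>>> jog_arm(plan="0 0 0 -0.1 0 0 255;0 0 0 -0.27 -1.7 0 255;0 0 0 -0.78 -1.53 0 255;0 0 0 -1.22 -1.22 0 255;0 0 0 -1.53 -0.78 0 255;0 0 0 -1.7 -0.27 0 255;0 0 0 -1.7 0.27 0 255;0 0 0 -1.53 0.78 0 255;0 0 0 -1.22 1.22 0 255;0 0 0 -0.78 1.53 0 255")

```text
time_s: 17.13
position: [0.5386, 0.1504, 0.1251]
tool_rot: [[0.974, 0.227, 0.003], [0.227, -0.974, 0.001], [0.004, -0.0, -1.0]]
ft_force: [10.9, 2.4, -9.8]
grip_width: 0.0229
gripper_force: 32.7
```

>>> jog_arm(plan="0 0 0 -0.17 1.7 0 255;0 0 0 0 0 0 255;0 0 0 0 0 0 255")

```text
time_s: 17.38
position: [0.5402, 0.1323, 0.1249]
tool_rot: [[0.974, 0.225, -0.001], [0.225, -0.974, -0.001], [-0.001, 0.001, -1.0]]
ft_force: [-5.7, -3.0, 1.7]
grip_width: 0.0228
gripper_force: 33.9
```

Run:
```python
from h import *
s,a=whl()
```

```text
pos [0.5402 0.1323 0.1249] valve ang 180.6 r mm 55.0 F tool [-6.2  1.6 -1.7] w 0.0228 t 17.38
```

>>> jog_arm(plan="0 0 0 0.27 1.7 0 255;0 0 0 0.78 1.53 0 255;0 0 0 1.22 1.22 0 255;0 0 0 1.53 0.78 0 255;0 0 0 1.7 0.27 0 255;0 0 0 1.7 -0.27 0 255;0 0 0 1.53 -0.78 0 255;0 0 0 1.22 -1.22 0 255;0 0 0 0.7 -1.53 0 255;0 0 0 0 0 0 255")

```text
time_s: 18.22
position: [0.6485, 0.144, 0.125]
tool_rot: [[0.974, 0.228, 0.001], [0.228, -0.974, 0.001], [0.001, -0.001, -1.0]]
ft_force: [-2.0, 3.7, 2.1]
grip_width: 0.0231
gripper_force: 33.8
```

>>> jog_arm(plan="0 0 0 0 0 0 255;0 0 0 0 0 0 255")

```text
time_s: 18.38
position: [0.6484, 0.1412, 0.125]
tool_rot: [[0.974, 0.226, 0.001], [0.226, -0.974, 0.0], [0.001, -0.0, -1.0]]
ft_force: [-2.5, 1.6, 1.8]
grip_width: 0.0229
gripper_force: 33.9
```

Run:
```python
from h import *
s,a=whl();to([.647,.158,.125],13.1)
```

```text
pos [0.6484 0.1412 0.125 ] valve ang 342.0 r mm 55.0 F tool [-2.1 -2.1 -1.8] w 0.0229 t 18.38
pos [0.6484 0.1412 0.125 ] yaw 13.09 F [-2.5  1.6  1.8] w 0.0229 t 18.38
rotvec deg [-0.02 -0.06 -0.01] shift cm (cur axes) [ 0.24 -1.67 -0.  ] (goal axes) [ 0.24 -1.67 -0.  ]
```

>>> jog_arm(plan="0 0 0 0.14 -0.7 0 255;0 0 0 0.08 -0.6 0 255;0 0 0 0.02 -0.37 0 255;0 0 0 0 0 0 255;0 0 0 0 0 0 255;0 0 0 0 0 0 255;0 0 0 0 0 0 255")

```text
time_s: 18.97
position: [0.6471, 0.1581, 0.1249]
tool_rot: [[0.974, 0.226, 0.001], [0.226, -0.974, 0.001], [0.001, -0.001, -1.0]]
ft_force: [-2.9, 1.3, 6.0]
grip_width: 0.0232
gripper_force: 34.3
```

Run:
```python
from h import *
s,a=whl();to([.647,.158,.125],13.1)
im=clipcheck();im2=cam('top')
cv2.imwrite('pics/c6.png',np.hstack([cv2.resize(i['pixels'][y:y+150,x:x+150],(400,400),interpolation=cv2.INTER_CUBIC) for i,x,y in((im,270,110),(im2,290,140))])[...,::-1])
for q in('collet','spanner','nut','marker'):
    for n,i in(('scene',im),('top',im2)):
        for r in models.tip_of(n,q)[:1]:print(q,n,at_z(i,r['at'],0).round(4))
```

```text
pos [0.6471 0.1581 0.1249] valve ang 359.8 r mm 54.9 F tool [-2.5 -1.9 -6. ] w 0.0232 t 18.97
pos [0.6471 0.1581 0.1249] yaw 13.09 F [-2.9  1.3  6. ] w 0.0232 t 18.97
rotvec deg [-0.05 -0.06 -0.01] shift cm (cur axes) [-0.01  0.01 -0.01] (goal axes) [-0.01  0.01 -0.01]
60 65 x [-22.1  27. ] y [-3.   0.5  2.3]
66 57 x [-22.6  24.4] y [-2.3  0.3  2.1]
72 50 x [-22.   25.5] y [-1.6  1.8  5.4]
78 61 x [-22.6  25. ] y [-1.5  1.9  5.1]
84 68 x [-21.9  26.6] y [-1.8  2.7  5.9]
90 36 x [-22.3  26.5] y [-4.2  1.9  7.1]
96 56 x [-18.3  33.4] y [-3.6  8.8 11.9]
102 91 x [-18.5  33. ] y [-13.    6.7  11.7]
108 75 x [-16.5  33.3] y [-14.3   7.5  12.8]
114 82 x [-11.6  33.3] y [-15.    5.7  14.1]
120 71 x [-10.9  13.7] y [-17.9 -14.4  15.7]
126 69 x [-11.4  12.9] y [-19.2 -15.   17.4]
132 73 x [-11.1  13.5] y [-21.5 -16.8  19.1]
138 25 x [-10.3  12.7] y [-22.   15.6  19.4]
collet scene [0.6329 0.3351 0.    ]
collet top [0.6292 0.3395 0.    ]
spanner scene [0.3807 0.1211 0.    ]
spanner top [0.3782 0.1278 0.    ]
nut top [0.3812 0.2674 0.    ]
marker scene [0.372 0.384 0.   ]
marker top [0.3689 0.3897 0.    ]
```

View pics/c6.png

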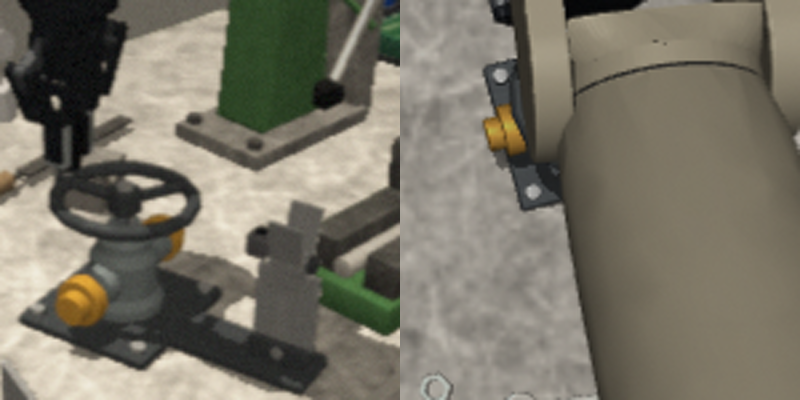

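The handle is still gripped, in the far part of the wheel at about (65,160). The clip stands upright on the tab at about (290,250). Two turns are counted back to the stop position, so I'm handing in.

```bash
python3 -c "
from h import *
print(job.close_job())"
```

```text
the job is handed in; nothing more can be done
None
```

The job is handed in at about 19 s: the clip grips the tab upright, about 15 mm down over the edge. The valve was closed to its stop and backed off two full turns, and the crank handle is still held. The bystanders look unmoved, though the nut showed in only one camera at the last check.

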